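# Set the open casting ring over the crown pattern on its crucible former

## Robot

A 6-joint arm with a two-finger parallel gripper is mounted at the origin on a cart in front of the work surface, level with it; the furniture and walls round the work are solid. World frame = base frame: x ahead of the robot, y to its left, z up, the work surface at z = 0. Lengths are in mm, angles in rad, forces in N, time in s.
With the tool pointing down it reaches from about 325 to 900 mm from the base axis. Payload 6.1 kg.
Tool frame: the origin (TCP) lies midway between the tips of the shut fingers; the grasp point (between the pads) lies 19 mm behind it; z points along the fingers, y is the line along which they close (so a half turn about z gives the same grasp; the last joint's range is limited). The gripper opens to 85 mm and grips with 20 to 120 N. Pads are 22 mm wide; open, the fingers measure 114 mm over their backs; the gripper's body (76 mm by 85 mm) begins 54 mm behind the grasp point. The pads swing forward as they close: fully open they stand 13 mm farther back than shut.
Start: joints at [-1.239, 0.22, 1.526, -0, 1.395, -0.126], TCP at [276.227, -560.638, 231.3] pointing down, gripper open.
Joint ranges: [-2.98, 2.98], [-0.91, 2.08], [0.09, 2.57], [-1.24, 4.39], [0.2, 2.65], [-2.68, 2.68]. Speed limits (rad/s): [2.57, 2.57, 3.01, 3.14, 3.14, 3.14].

## Interface

Orientations are given as a 3x3 rotation matrix whose columns are the frame's x, y, z axes.
In Python, from cell import env, camrig, order gives the robot as it stands (env), with the cameras (camrig) and the job (order).
- The arm moves only by the tool jog_arm, called after "Request:" as a command line: name --argument value ..., lists and objects as JSON in quotes. Schema: {"type":"object","properties":{"deltas":{"type":"object","properties":{"tx":{"type":"array","items":{"type":"number"},"minItems":1,"maxItems":8},"ty":{"type":"array","items":{"type":"number"},"minItems":1,"maxItems":8},"tz":{"type":"array","items":{"type":"number"},"minItems":1,"maxItems":8},"yaw":{"type":"array","items":{"type":"number"},"minItems":1,"maxItems":8},"aperture":{"type":"array","items":{"type":"number"},"minItems":1,"maxItems":8}},"additionalProperties":false,"required":["tx","ty","tz","yaw","aperture"]},"force":{"type":"number"},"only":{"type":"string"},"quiet":{"type":"boolean"},"lines":{"type":"string"}},"required":["deltas"],"additionalProperties":false}. deltas is an object with one list for each field, all of the same length, 1 to 8, a row being the entries at one place: tx, ty, tz (the shift in mm), yaw (a turn about the tool's z in rad), aperture (the finger opening in mm); each row shifts and turns the commanded pose from where the row before left it, along the tool's axes as they then stand; what a row does not reach is not made up. A row lasts 1/10 s, in which the tool goes at most 50 mm and 0.15 rad, less where a joint would pass 70% of its speed; a pose out of reach is approached as far as the arm can. The fingers move at their own pace and stop on an object; force is the grip in N (left out, the last holds). Time passes only in rows, so rows that do not move let the fingers close. The tool returns the time, the measured TCP pose, the force, the opening and the grip force at its end. only (a regular expression) keeps the lines of the reply that match it, lines (a string "A,B") keeps lines A to B, and quiet returns only ok. Input that does not fit is refused with a message, and nothing moves.
- env.read_state(): the state, without advancing time (a new reading comes with each control period).
- camrig.get_image(name): name is "scene" or "top" or "wrist"; returns a dict with "pixels" (420x560x3 uint8, red, green, blue), "intrinsics" (3x3 intrinsics, pixels), "origin" and "attitude" of the camera in the world; the wrist camera has in their place "tool_from_camera" (4x4, takes a point from camera to tool coordinates, whose origin is the TCP and whose axes are the flange's). Camera axes: x right, y up, looking along -z (the intrinsics and any distortion apply to the point x, -y, -z); pixel columns grow to the right and rows downward; lengths in mm; the calibration is good to about 2 mm. A picture is of the moment at which its call begins: read the wrist's pose just before it. There is no depth.
- order.hand_in(): hands the job in; it is judged then, once.
The state is a dict: "t": time; "joint_positions": joint angles; "joint_vel": joint speeds; "effort": joint torques, N m; "tool_pos": TCP position; "orientation": TCP orientation; "ft_force": force on the tool from outside, world axes, zero at the start; "wrist_torque": the same for the moment, N m; "opening": finger opening in mm; "gripper_force": force on a finger pad.
Only numpy, scipy, OpenCV 4.12 (cv2) and the standard library are available. Lean on these libraries where they do the work, as an engineer would, in place of code of your own. Each camera call takes 0.05 s, during which the arm holds its last target. There are 200 camera calls.

## Task

Take the open, empty steel casting ring and lower it upright over the orange crown pattern on the black crucible former until its lower rim sits fully down on the former's flange, all round, then let go. Set it down rather than dropping it, and leave the casting ring that is already filled standing where it is.

Things in the scene. Friction and masses are not known exactly. Their poses are not given: they have to be found in the camera images.
- open_ring: the open, empty casting ring: a plain thin-walled steel tube standing upright, open at both ends, outside diameter 54 mm, bore 48 mm, height 50 mm, about 0.12 kg; loose. Origin at the centre of its lower rim, z along its axis (up).
- crucible_former: black crucible former, fixed. Origin: centre of its underside on the worktop, z up. Round flange 80 mm across, 8 mm thick (the open ring's rim rests on it); on it a boss 41 mm across up to 14 mm height, tapering to 18 mm at 26 mm; above that an orange sprue 8 mm across with a crown pattern 17 mm across, top at 50 mm. Heights from the origin; the ring passes over it all.
- filled_ring: a bystander: a similar grey metal casting ring, but filled with pale investment plaster; 48 mm in diameter, 50 mm high, loose, to be left standing. Origin at the centre of its underside, z up.

How it is judged (in metres and radians):
At the end, for the whole second after the job is handed in: The open ring surrounds the pattern with its axis within 10 mm of the former's, its lower rim down on the flange (within 4 mm), upright within 10 degrees, released and at rest (horizontal distance between open_ring and crucible_former below 0.01 m and z of open_ring in the frame of crucible_former below 0.012 m and angle between open_ring's own z axis and vertical below 0.17 rad and linear speed of open_ring below 0.02 m/s); the robot touches nothing.
It fails at once if the filled casting ring is moved more than 30 mm or tipped over (distance of filled_ring from where it was at the start of the episode above 0.03 m or angle between filled_ring's own z axis and vertical above 0.5 rad).
It fails at once if the open ring is dropped (falls free faster than 0.45 m/s, that is from more than 1 cm) (linear speed of open_ring above 0.45 m/s and contact force between the fingers and open_ring below 0.05 N).
It also fails if it takes over 32 s, if anything falls off the work surface, if the arm or the gripper's body presses on something with over 40 N, if the wrist force passes 120 N, or if a joint passes its speed limit or range.

## Working session

There is one attempt and no reset: what is moved stays moved. The work goes in short steps, Python scripts to look and compute and a tool call to move; the robot and the scene stay as the last step left them, time stands still between calls to the robot, and variables do not carry over. Pictures are saved under pics/ and viewed, at most 10 in all, crops included, and the job is handed in when it is done.

```bash
mkdir -p pics; ls; python3 - <<'E'
from cell import env, camrig, order
import cv2,numpy as np
a=[]
for n in("scene","top"):
    r=camrig.get_image(n);cv2.imwrite(f"pics/{n}0.png",r["pixels"][:,:,::-1]);print(n,r["intrinsics"],r["origin"],r["attitude"],[k for k in r])
s=env.read_state();print(s["t"],s["tool_pos"],s["orientation"])
E
```

```text
cell.py
pics
scene [[435.2775801    0.         275.52456871]
 [  0.         435.2775801  208.31591756]
 [  0.           0.           1.        ]] [-221.68456846 -594.18761054  372.27936045] [[ 0.47341462  0.31124566 -0.82401743]
 [-0.88083794  0.16915898 -0.44216487]
 [ 0.00176805  0.93515313  0.35423932]] ['pixels', 'intrinsics', 'origin', 'attitude']
top [[452.1883935    0.         280.30810976]
 [  0.         452.1883935  214.46027406]
 [  0.           0.           1.        ]] [ 418.63564236 -205.26614125  901.03261434] [[-0.00623621  0.99466786 -0.10294155]
 [-0.99948043 -0.0029446   0.03209663]
 [ 0.03162236  0.10308823  0.99416942]] ['pixels', 'intrinsics', 'origin', 'attitude']
0.1 [ 276.07319983 -560.11250121  230.30384734] [[ 8.97014546e-01  4.42000669e-01 -5.59440878e-04]
 [ 4.42000960e-01 -8.97013024e-01  1.66927295e-03]
 [ 2.35994006e-04 -1.74463552e-03 -9.99998450e-01]]
```

View pics/scene0.png

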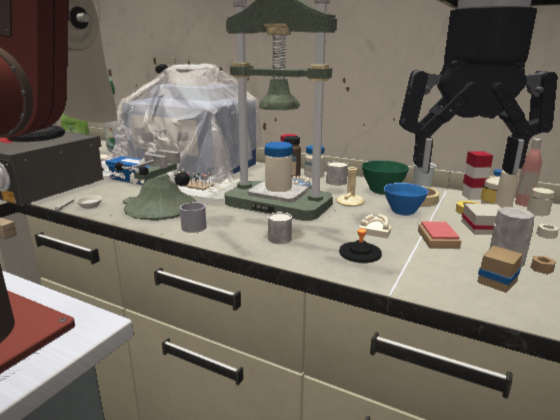

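View pics/top0.png

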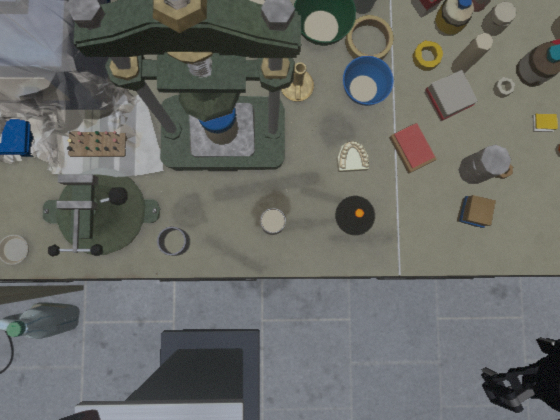

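The scene view has the open ring at (193,217), the filled ring at (280,228) and the former at (361,250). In the top view they are at (174,241), (272,220) and (355,215). A green vise stands beside the open ring, on its left in the top view. Next I'll zoom in to measure.

```bash
python3 - <<'E'
import cv2,numpy as np
s=cv2.imread("pics/scene0.png");t=cv2.imread("pics/top0.png")
z=lambda im,x,y:cv2.resize(im[y:y+50,x:x+66],None,fx=6,fy=6,interpolation=cv2.INTER_CUBIC)
cv2.imwrite("pics/z0.png",np.vstack([np.hstack([z(s,160,195),z(s,328,222)]),np.hstack([z(t,140,216),z(t,322,190)])]))
E
```

```text
(no output)
```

View pics/z0.png

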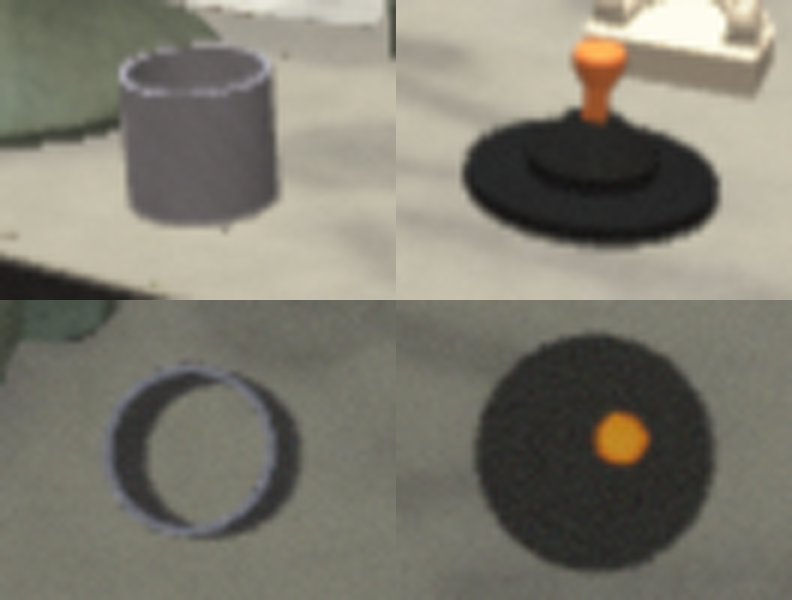

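The upper crops show the ring's rim centred near (193,207) in the scene view. The lower crops put it near (172,241) in the top view. The former is a clean black disc with an orange crown. I'll fit these and triangulate.

```bash
cat >h.py <<'E'
import cv2,numpy as np
from cell import env, camrig, order
def ray(r,p,R=None,o=None):
    K=r["intrinsics"];d=np.linalg.inv(K)@[p[0],p[1],1.]
    R=np.array(r["attitude"]) if R is None else R
    return np.array(r["origin"] if o is None else o),R@(d*[1,-1,-1])
def plane(o_d,z): o,d=o_d;return o+d*(z-o[2])/d[2]
def tri(rays):
    A=0;b=0
    for o,d in rays:
        d=d/np.linalg.norm(d);M=np.eye(3)-np.outer(d,d);A=A+M;b=b+M@o
    X=np.linalg.solve(A,b);return X,[np.linalg.norm(np.cross(X-o,d/np.linalg.norm(d))).round(2) for o,d in rays]
def big(m,win):
    x,y,w,h=win;k=np.zeros(m.shape,np.uint8);k[y:y+h,x:x+w]=m[y:y+h,x:x+w]*255
    c=max(cv2.findContours(k,cv2.RETR_EXTERNAL,cv2.CHAIN_APPROX_NONE)[0],key=cv2.contourArea);return c
def wcam(r,s):
    T=np.array(r["tool_from_camera"]);R=np.array(s["orientation"]);return R@T[:3,:3],np.array(s["tool_pos"])+R@T[:3,3]
E
python3 - <<'E'
from h import *
S=camrig.get_image("scene");T=camrig.get_image("top")
def ch(r): return [r["pixels"][:,:,i].astype(int) for i in range(3)]
out={}
for n,r,wf,wr in(("s",S,(328,222,66,45),(175,200,34,36)),("t",T,(322,190,66,50),(150,220,45,45))):
    R,G,B=ch(r)
    c=big((R>150)&(R-B>60)&(R-G>30),wf);m=cv2.moments(c);out["crown"+n]=ray(r,(m["m10"]/m["m00"],m["m01"]/m["m00"]));print(n,"crown",cv2.boundingRect(c))
    c=big(np.maximum(R,B)<70,wf);e=cv2.fitEllipse(c);print(n,"fl",e,plane(ray(r,e[0]),8 if n=="s" else 8))
    m=((B-G>=4)) 
    c=big(m,wr);e=cv2.fitEllipse(cv2.convexHull(c));print(n,"rim",e,cv2.boundingRect(c),plane(ray(r,e[0]),50)); out["rim"+n]=ray(r,e[0])
    if n=="s":
        # bright rim only
        c=big((B-G>=4)&(B>130),wr)
        e=cv2.fitEllipse(cv2.convexHull(c));print("s bright rim",e,plane(ray(r,e[0]),50));out["rims"]=ray(r,e[0])
for k in("crown","rim"):print(k,tri([out[k+"s"],out[k+"t"]]))
R,G,B=ch(T)
c=big((R>150)&(B>130),(255,203,35,35));e=cv2.fitEllipse(c);print("filled",e,plane(ray(T,e[0]),50))
E
```

```text
s crown (357, 228, 10, 6)
s fl ((360.06103515625, 251.8072967529297), (19.695114135742188, 41.06420135498047), 95.80278015136719) [ 498.89027589 -387.1890455     8.        ]
s rim ((185.75424194335938, 206.87762451171875), (6.438770294189453, 12.11929988861084), 88.0594482421875) (180, 205, 8, 6) [445.22876657 -21.73105175  50.        ]
s bright rim ((181.5, 207.0), (3.4156503677368164, 4.183300018310547), 1.1368683772161603e-13) [440.37864268 -14.34385371  50.        ]
t crown (356, 209, 8, 8)
t fl ((354.6817321777344, 215.0931854248047), (37.97132873535156, 38.64072799682617), 128.501220703125) [ 509.39466756 -382.66227155    8.        ]
t rim ((171.4115753173828, 240.638671875), (28.127113342285156, 28.816972732543945), 87.89714813232422) (157, 227, 29, 28) [458.20770353 -28.96300674  50.        ]
crown (array([ 510.01578941, -383.71321628,   46.57358852]), [np.float64(0.04), np.float64(0.04)])
rim (array([451.56530965, -19.24305549,  46.42525366]), [np.float64(11.17), np.float64(11.17)])
filled ((272.6693115234375, 220.42759704589844), (21.303585052490234, 21.408449172973633), 168.5564727783203) [ 495.46350211 -218.23038834   50.        ]
```

```bash
python3 -c "
from h import *
S=camrig.get_image('scene');T=camrig.get_image('top')
print('rim',tri([ray(S,(192.4,206.4)),ray(T,(171.4,240.6))]))
print('ball',tri([ray(S,(182,178)),ray(T,(118,196))]))
print('press front base',plane(ray(T,(222,168)),0))
"
```

```text
rim (array([458.42223071, -28.58670977,  47.97178411]), [np.float64(0.08), np.float64(0.08)])
ball (array([538.80752645,  63.52372924,  76.35203073]), [np.float64(0.17), np.float64(0.17)])
press front base [ 606.51656384 -117.24764356    0.        ]
```

Request:
jog_arm --deltas '{"tx":[30,30,30,30,30,30,30,30],"ty":[-30,-30,-30,-30,-30,-30,-30,-30],"tz":[0,0,0,0,0,0,0,0],"yaw":[0,0,0,0,0,0,0,0],"aperture":[85,85,85,85,85,85,85,85]}'

```text
t: 1.1
tool_pos: [385.7, -237.7, 231.5]
orientation: [[0.897, 0.442, 0.001], [0.442, -0.897, -0.0], [0.0, 0.001, -1.0]]
ft_force: [0.9, 0.3, 0.7]
opening: 85.1
gripper_force: 0.0
```

Request:
jog_arm --deltas '{"tx":[30,30,30,30,0,0,0,0],"ty":[-30,-30,-30,-30,0,0,0,0],"tz":[0,0,0,0,0,0,0,0],"yaw":[0,0,0,-0.15,-0.15,-0.15,-0.15,-0.15],"aperture":[85,85,85,85,85,85,85,85]}'

```text
t: 1.9
tool_pos: [440.1, -78.3, 231.4]
orientation: [[0.349, 0.937, 0.0], [0.937, -0.349, -0.0], [-0.0, 0.0, -1.0]]
ft_force: [-0.6, 0.1, -0.5]
opening: 85.3
gripper_force: 0.0
```

Request:
jog_arm --deltas '{"tx":[0,0],"ty":[0,0],"tz":[0,0],"yaw":[0,0],"aperture":[85,85]}'

```text
t: 2.1
tool_pos: [440.0, -78.6, 231.3]
orientation: [[0.359, 0.933, 0.0], [0.933, -0.359, -0.0], [0.0, 0.0, -1.0]]
ft_force: [0.2, 0.5, 0.2]
opening: 84.8
gripper_force: 0.0
```

```bash
python3 - <<'E'
from h import *
s=env.read_state();r=camrig.get_image("wrist");cv2.imwrite("pics/w1.png",r["pixels"][:,:,::-1]);np.savez("w1.npz",K=r["intrinsics"],T=r["tool_from_camera"],R=s["orientation"],p=s["tool_pos"])
R,o=wcam(r,s);print(s["t"],s["tool_pos"],s["orientation"],o,R,r["intrinsics"],r.keys())
E
```

```text
2.1 [440.01443028 -78.5967584  231.34720978] [[ 3.58916303e-01  9.33369744e-01  9.50301947e-05]
 [ 9.33369748e-01 -3.58916304e-01 -1.36841680e-05]
 [ 2.13354979e-05  9.36097799e-05 -9.99999995e-01]] [468.57692147  -1.87329474 374.54857814] [[ 0.93328295  0.34049905  0.11420741]
 [-0.35913886  0.88614681  0.29285339]
 [-0.00148824 -0.3143314   0.94931215]] [[310.02777435   0.         278.33157399]
 [  0.         310.02777435 205.9364857 ]
 [  0.           0.           1.        ]] dict_keys(['pixels', 'intrinsics', 'tool_from_camera'])
```

View pics/w1.png

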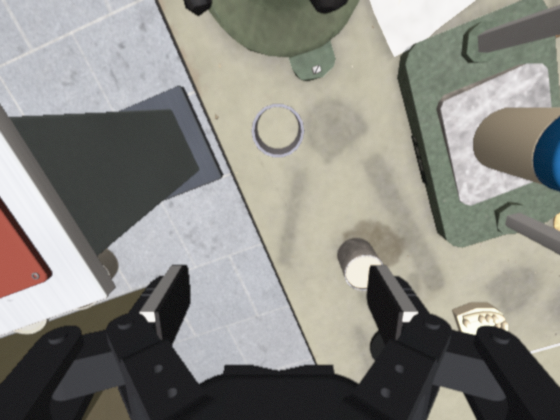

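The wrist view shows the open ring at about (277,130), with a low vise lug at (312,62). The filled ring is at (362,265), clear of the grasp. I'll fit the rim here as a third view.

```bash
python3 - <<'E'
from h import *
S=camrig.get_image('scene');T=camrig.get_image('top')
s=env.read_state();r=camrig.get_image("wrist");R,o=wcam(r,s)
p=r["pixels"].astype(int);m=(p[:,:,2]-p[:,:,1]>=4)
e=cv2.fitEllipse(cv2.convexHull(big(m,(245,95,65,65))));print(e)
w=ray(r,e[0],R,o);print("at50",plane(w,50))
X,res=tri([ray(S,(192.4,206.4)),ray(T,(171.4,240.6)),w]);print(X,res,tri([ray(T,(171.4,240.6)),w]))
Rt=np.array(s["orientation"]);print("tool delta",Rt.T@(np.array([X[0],X[1],13])-s["tool_pos"]))
E
```

```text
((277.481689453125, 130.01600646972656), (51.30534744262695, 52.585872650146484), 1.139088749885559)
at50 [457.93678849 -25.571486    50.        ]
[458.47955839 -27.3938049   47.32558086] [np.float64(1.01), np.float64(0.97), np.float64(1.74)] (array([458.18514609, -26.52925007,  39.18596098]), [np.float64(0.62), np.float64(0.62)])
tool delta [ 54.466675    -1.09330226 218.332839  ]
```

Request:
jog_arm --deltas '{"tx":[27,27,0,0,0,0,0,0],"ty":[-0.5,-0.5,0,0,0,0,0,0],"tz":[0,0,40,40,30,20,0,0],"yaw":[0,0,0,0,0,0,0,0],"aperture":[85,85,85,85,85,85,85,85]}'

```text
t: 3.1
tool_pos: [458.4, -27.8, 101.7]
orientation: [[0.356, 0.935, -0.0], [0.935, -0.356, 0.0], [-0.0, -0.0, -1.0]]
ft_force: [1.1, -0.3, 0.1]
opening: 84.9
gripper_force: 0.0
```

```bash
python3 - <<'E'
from h import *
s=env.read_state();r=camrig.get_image("wrist");cv2.imwrite("pics/w2.png",r["pixels"][:,:,::-1])
R,o=wcam(r,s);p=r["pixels"].astype(int)
K=r["intrinsics"];Rt=np.array(s["orientation"])
q=R.T@(np.array([458.3,-27.5,50])-o);print("expected px",(K@(q*[1,-1,-1]/-q[2]))[:2])
print(s["tool_pos"],Rt.T@(np.array([458.3,-27.5,13])-s["tool_pos"]))
E
```

```text
expected px [279.82584452 229.80185053]
[458.38604017 -27.81774367 101.65048338] [ 0.2706945  -0.15954168 88.65053772]
```

View pics/w2.png

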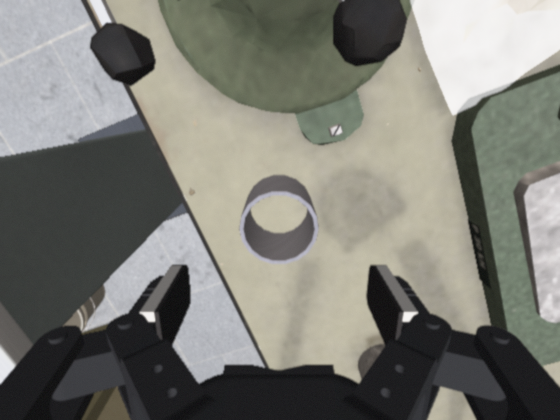

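The rim sits at about (279,227), against a predicted (280,230), so it agrees within 2 mm. It is also centred between the fingers. Descending, closing gently and lifting.

Request:
jog_arm --deltas '{"tx":[1,0,0,0,0,0,0,0],"ty":[0,0,0,0,0,0,0,0],"tz":[40,30,18,0,0,0,0,0],"yaw":[0,0,0,0,0,0,0,0],"aperture":[85,85,85,85,65,60,50,50]}' --force 25

```text
t: 3.95
tool_pos: [460.5, -27.2, 15.5]
orientation: [[0.355, 0.935, 0.004], [0.935, -0.355, -0.001], [0.0, 0.004, -1.0]]
ft_force: [-1.0, -0.4, 6.0]
opening: 53.5
gripper_force: 25.4
```

Request:
jog_arm --deltas '{"tx":[0,0,0,0,0,0],"ty":[0,0,0,0,0,0],"tz":[0,0,0,0,0,0],"yaw":[0,0,0,0,0,0],"aperture":[45,45,45,45,45,45]}' --force 30

```text
t: 4.55
tool_pos: [460.4, -27.2, 15.5]
orientation: [[0.355, 0.935, 0.003], [0.935, -0.355, -0.001], [0.0, 0.004, -1.0]]
ft_force: [-2.5, 0.5, 7.1]
opening: 53.3
gripper_force: 30.2
```

Gripped at 53.5 mm, matching the 54 mm OD. Lifting, then checking.

Request:
jog_arm --deltas '{"tx":[0,0,0,0,0,0],"ty":[0,0,0,0,0,0],"tz":[-5,-20,-35,-40,0,0],"yaw":[0,0,0,0,0,0],"aperture":[45,45,45,45,45,45]}'

```text
t: 5.15
tool_pos: [459.8, -27.1, 115.0]
orientation: [[0.355, 0.935, 0.004], [0.935, -0.355, -0.001], [0.001, 0.004, -1.0]]
ft_force: [-0.8, -1.1, -1.3]
opening: 53.5
gripper_force: 32.2
```

```bash
python3 - <<'E'
from h import *
s=env.read_state();r=camrig.get_image("wrist");S=camrig.get_image("scene");R,o=wcam(r,s)
cv2.imwrite("pics/w3.png",np.hstack([cv2.resize(r["pixels"][200:400,180:380],(400,400)),cv2.resize(S["pixels"][100:250,120:270],(400,400))])[:,:,::-1])
F=np.array([509.7,-383,0]);Rt=np.array(s["orientation"]);print(s["tool_pos"],Rt.T@(F-s["tool_pos"]))
E
```

```text
[459.76135314 -27.06594439 114.98864885] [-315.06608279  172.63915173  115.47465747]
```

View pics/w3.png

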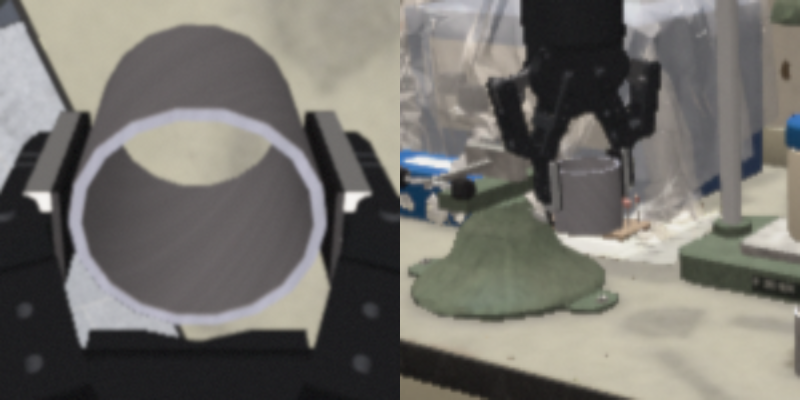

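The ring is held upright; its upper rim is centred near (279,307) in the wrist image. Carrying it to just above the former, at about 45 mm per row with eased ends.

Request:
jog_arm --deltas '{"tx":[-20,-40,-40,-40,-40,-40,-40,-40],"ty":[11,22,22,22,22,22,22,22],"tz":[0,0,0,0,0,0,0,0],"yaw":[0,0,0,0,0,0,0,0],"aperture":[45,45,45,45,45,45,45,45]}'

```text
t: 6.05
tool_pos: [505.2, -366.8, 110.7]
orientation: [[0.355, 0.935, -0.003], [0.935, -0.355, 0.003], [0.002, -0.004, -1.0]]
ft_force: [0.3, 0.3, 0.0]
opening: 53.2
gripper_force: 32.1
```

Request:
jog_arm --deltas '{"tx":[-14,0,0,0],"ty":[7,0,0,0],"tz":[0,0,0,0],"yaw":[0,0,0,0],"aperture":[45,45,45,45]}'

```text
t: 6.45
tool_pos: [507.5, -379.4, 112.2]
orientation: [[0.354, 0.935, -0.002], [0.935, -0.354, 0.002], [0.001, -0.002, -1.0]]
ft_force: [0.3, -0.7, -1.9]
opening: 53.2
gripper_force: 32.2
```

```bash
python3 - <<'E'
from h import *
s=env.read_state();r=camrig.get_image("wrist");R,o=wcam(r,s)
tz=s["tool_pos"][2]
p=r["pixels"].astype(int);m=(p[:,:,2]-p[:,:,1]>=4)&(p[:,:,2]>130)
e=cv2.fitEllipse(cv2.convexHull(big(m,(205,245,150,125))));print(e)
c=plane(ray(r,e[0],R,o),tz+34.5);print("ring c",c,"at", s["tool_pos"])
Rt=np.array(s["orientation"]);F=np.array([509.7,-383.,8])
print("delta tool from ring c",Rt.T@(F-c),"from tcp",Rt.T@(F-s["tool_pos"]))
# scene + top check
S=camrig.get_image("scene");T=camrig.get_image("top")
cv2.imwrite("pics/w4.png",np.hstack([cv2.resize(S["pixels"][130:280,290:440],(400,400)),cv2.resize(r["pixels"][150:400,155:405],(400,400))])[:,:,::-1])
E
```

```text
((278.27777099609375, 307.1797790527344), (108.53253173828125, 127.90534210205078), 89.87010955810547)
ring c [ 507.1773394  -377.47471818  146.72066673] at [ 507.52053955 -379.38547045  112.22066673]
delta tool from ring c [ -4.46059436   4.62188496 138.70492858] from tcp [ -2.7487739    3.54822242 104.20948424]
```

View pics/w4.png

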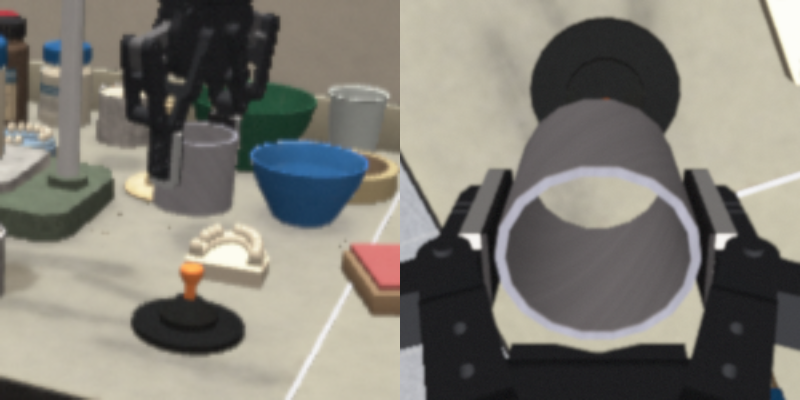

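The ring is upright above the former. In the wrist view the flange centre is near (284,205), partly hidden by the ring. I'll fit its visible arc as a cross-check from the wrist.

```bash
python3 - <<'E'
from h import *
s=env.read_state();r=camrig.get_image("wrist");R,o=wcam(r,s)
p=r["pixels"].astype(int)
c=big(p.max(2)<70,(225,150,115,64))[:,0]
c=c[(c[:,1]<205)&~((c[:,1]>=190)&(abs(c[:,0]-282)<40))]
P=np.array([plane(ray(r,q,R,o),8)[:2] for q in c])
A=np.c_[2*P,np.ones(len(P))];x=np.linalg.lstsq(A,(P**2).sum(1),rcond=None)[0]
print(len(P),"flange c",x[:2],"r",np.sqrt(x[2]+x[:2]@x[:2]))
E
```

```text
126 flange c [ 509.37142179 -380.76808635] r 38.11208392721709
```

Request:
jog_arm --deltas '{"tx":[-3.3,0,0,0,0,0,0],"ty":[3.7,0,0,0,0,0,0],"tz":[0,20,20,15,10,0,0],"yaw":[0,0,0,0,0,0,0],"aperture":[45,45,45,45,45,45,45]}'

```text
t: 7.35
tool_pos: [510.4, -386.0, 48.6]
orientation: [[0.355, 0.935, 0.0], [0.935, -0.355, -0.0], [-0.0, 0.0, -1.0]]
ft_force: [1.1, -0.1, -1.2]
opening: 53.3
gripper_force: 32.2
```

```bash
python3 - <<'E'
from h import *
s=env.read_state();r=camrig.get_image("wrist");R,o=wcam(r,s)
S=camrig.get_image("scene")
p=r["pixels"].astype(int);m=(p[:,:,2]-p[:,:,1]>=4)&(p[:,:,2]>130)
e=cv2.fitEllipse(cv2.convexHull(big(m,(205,245,150,125))));c=plane(ray(r,e[0],R,o),s["tool_pos"][2]+34.5)
m=(p[:,:,0]>120)&(p[:,:,0]-p[:,:,2]>60)&(p[:,:,0]-p[:,:,1]>30)
k=big(m,(225,245,115,115));M=cv2.moments(k);q=(M["m10"]/M["m00"],M["m01"]/M["m00"])
d=plane(ray(r,q,R,o),46.6);print("ring",c,"crown",d,cv2.boundingRect(k),"tool",np.array(s["orientation"]).T@(d-c),s["tool_pos"])
cv2.imwrite("pics/w5.png",np.hstack([cv2.resize(S["pixels"][160:280,300:420],(400,400)),cv2.resize(r["pixels"][200:400,180:380],(400,400))])[:,:,::-1])
E
```

```text
ring [ 510.01701099 -384.01771353   83.09447422] crown [ 507.82966973 -385.55410175   46.6       ] (260, 260, 32, 18) tool [-2.20830139 -1.50764575 36.49441064] [ 510.44091625 -386.04473877   48.59447422]
```

View pics/w5.png

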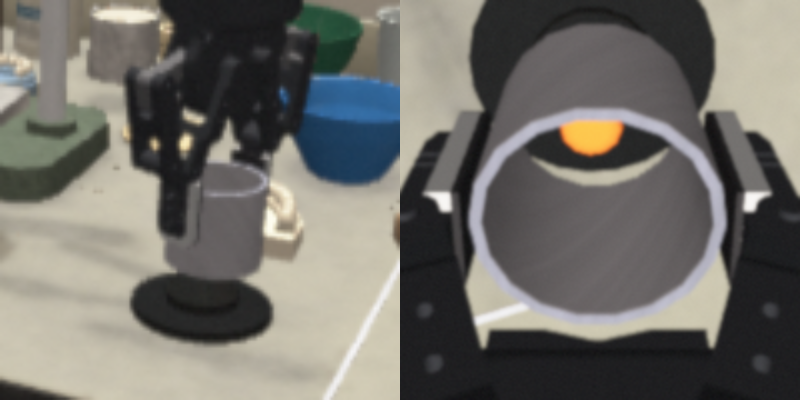

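The crown shows through the bore at about column 276, slightly left of the ring's centre at 279. It is partly cut off by the rim, so I'll refit the flange arc to get tool x.

```bash
python3 - <<'E'
from h import *
s=env.read_state();r=camrig.get_image("wrist");R,o=wcam(r,s);Rt=np.array(s["orientation"])
p=r["pixels"].astype(int)
c=big(p.max(2)<75,(195,150,165,100))[:,0]
c=c[(c[:,1]<245)&(c[:,1]>152)&(abs(c[:,0]-277)>0)]
P=np.array([plane(ray(r,q,R,o),8)[:2] for q in c])
for i in range(6):
    A=np.c_[2*P,np.ones(len(P))];x=np.linalg.lstsq(A,(P**2).sum(1),rcond=None)[0];rad=np.sqrt(x[2]+x[:2]@x[:2])
    d=np.linalg.norm(P-x[:2],axis=1)-rad
    print(len(P),x[:2],rad,abs(d).max());
    if abs(d).max()<1:break
    P=P[d>-max(1,abs(d).max()/3)]
print("tool rel ring c",(Rt.T@np.array([x[0]-510.0,x[1]+384.0,0]))[:2])
low=plane(ray(r,(276,277.5),R,o),47);print("crown near edge rel ring",(Rt.T@(low-[510.0,-384.0,0]))[:2],"expect x -8.5 if centred")
E
```

```text
308 [ 511.87288306 -374.82515772] 31.184320493543606 25.143850776752707
239 [ 510.87060655 -377.1420115 ] 35.4382349970329 12.918363490602712
209 [ 509.65004978 -379.76864282] 37.7641165198779 7.118202909782049
200 [ 509.51675338 -380.76188115] 38.48874448579054 0.7422486191702902
tool rel ring c [ 2.85549049 -1.6015888 ]
crown near edge rel ring [-8.87247447 -0.47565569] expect x -8.5 if centred
```

Request:
jog_arm --deltas '{"tx":[0.7,0,0,0,0,0,0,0],"ty":[-1.2,0,0,0,0,0,0,0],"tz":[0,5,5,5,4,2,0,0],"yaw":[0,0,0,0,0,0,0,0],"aperture":[45,45,45,45,45,45,45,45]}'

```text
t: 8.3
tool_pos: [509.4, -384.8, 27.3]
orientation: [[0.355, 0.935, 0.0], [0.935, -0.355, -0.0], [-0.0, 0.0, -1.0]]
ft_force: [0.3, -0.1, -1.6]
opening: 53.2
gripper_force: 32.2
```

Request:
jog_arm --deltas '{"tx":[0,0,0,0,0,0],"ty":[0,0,0,0,0,0],"tz":[1,1,1,0.7,0,0],"yaw":[0,0,0,0,0,0],"aperture":[45,45,45,45,45,45]}'

```text
t: 8.9
tool_pos: [509.4, -384.8, 23.7]
orientation: [[0.355, 0.935, 0.0], [0.935, -0.355, -0.0], [-0.0, 0.0, -1.0]]
ft_force: [0.7, 0.4, -0.5]
opening: 53.4
gripper_force: 32.2
```

Free descent so far with no side force. I'll ease down to contact.

Request:
jog_arm --deltas '{"tx":[0,0,0,0],"ty":[0,0,0,0],"tz":[0.6,0.6,0,0],"yaw":[0,0,0,0],"aperture":[45,45,45,45]}'

```text
t: 9.3
tool_pos: [509.4, -384.8, 23.6]
orientation: [[0.355, 0.935, -0.0], [0.935, -0.355, -0.0], [-0.0, -0.0, -1.0]]
ft_force: [-4.2, 2.0, 7.1]
opening: 53.4
gripper_force: 32.9
```

Request:
jog_arm --deltas '{"tx":[0,0,0],"ty":[0,0,0],"tz":[0.6,0,0],"yaw":[0,0,0],"aperture":[45,45,45]}'

```text
t: 9.6
tool_pos: [509.4, -384.8, 23.6]
orientation: [[0.355, 0.935, -0.0], [0.935, -0.355, -0.0], [-0.0, -0.0, -1.0]]
ft_force: [-5.8, 3.9, 10.9]
opening: 53.3
gripper_force: 33.2
```

Contact came at TCP z = 23.6 mm, which puts the rim at 8.1 mm, level with the flange. Releasing and withdrawing.

Request:
jog_arm --deltas '{"tx":[0,0,0,0,0,0,0,0],"ty":[0,0,0,0,0,0,0,0],"tz":[-1,0,0,0,0,0,0,0],"yaw":[0,0,0,0,0,0,0,0],"aperture":[55,60,70,85,85,85,85,85]}'

```text
t: 10.4
tool_pos: [509.3, -384.8, 22.7]
orientation: [[0.355, 0.935, -0.0], [0.935, -0.355, 0.0], [0.0, -0.0, -1.0]]
ft_force: [-0.2, -0.1, 0.8]
opening: 85.3
gripper_force: 0.0
```

Request:
jog_arm --deltas '{"tx":[0,0,0,0,0,0,0],"ty":[0,0,0,0,0,0,0],"tz":[-20,-30,-40,-40,-40,0,0],"yaw":[0,0,0,0,0,0,0],"aperture":[85,85,85,85,85,85,85]}'

```text
t: 11.1
tool_pos: [510.0, -385.3, 194.4]
orientation: [[0.355, 0.935, 0.002], [0.935, -0.355, -0.002], [-0.001, 0.003, -1.0]]
ft_force: [0.6, -0.9, -0.1]
opening: 85.3
gripper_force: 0.0
```

```bash
python3 - <<'E'
from h import *
S=camrig.get_image("scene");T=camrig.get_image("top");s=env.read_state();r=camrig.get_image("wrist")
cv2.imwrite("pics/w6.png",np.hstack([cv2.resize(S["pixels"][190:280,315:405],(400,400),interpolation=2),cv2.resize(r["pixels"][130:330,180:380],(400,400))])[:,:,::-1])
for z,im in((T,0),):
    p=T["pixels"].astype(int);
    c=big((p[:,:,0]>150)&(p[:,:,2]>130),(255,203,35,35));print("filled",cv2.fitEllipse(c)[0])
R,o=wcam(r,s);p=r["pixels"].astype(int);m=(p[:,:,2]-p[:,:,1]>=4)&(p[:,:,2]>110)
e=cv2.fitEllipse(cv2.convexHull(big(m,(230,150,110,150))));print("rim",e,plane(ray(r,e[0],R,o),58))
E
```

```text
filled (272.6282043457031, 220.3461151123047)
rim ((279.6791687011719, 195.55645751953125), (54.994911193847656, 57.28854751586914), 88.98751831054688) [ 508.53959058 -383.34702545   58.        ]
```

View pics/w6.png

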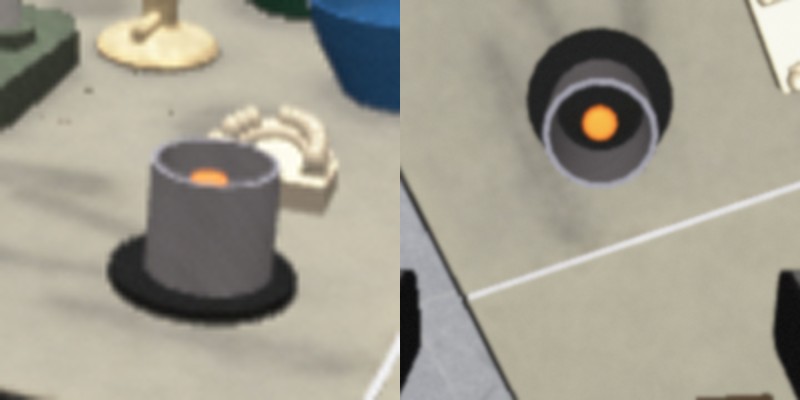

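The ring stands upright on the flange with the crown centred inside. Its fitted axis is within 2 mm of the former's, and the filled ring has not moved.

```bash
python3 -c "
from cell import env, camrig, order
print(order.hand_in())"
```

```text
the job is handed in; nothing more can be done
None
```

The open ring is down on the former's flange, upright, centred within about 2 mm by camera and released, the filled ring has not moved, and the job is handed in (no verdict was returned).

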